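Roll the spool up the gutter and shut the keeper

TASK

With closed fingertips, gently push the solder spool so that it rolls up the sloped blue-sided gutter, over the lip at the top and into the seat against the end stop, so that it cannot roll back. Then push the red keeper arm round with a fingertip until it is fully shut across the gutter behind the spool, and back away. Do not lift, grip or press hard on the spool, and leave everything else on the bench alone.

Things in the scene. Friction and masses are not known exactly. Their poses are not given: they have to be found in the camera images.
- gutter: Sloped feed gutter, fixed; dark base 310x74x6, aluminium floor, blue side walls. Origin: middle of the underside, on the bench; +x uphill, y across, z up (level). In its frame, mm: channel y -26 to 26, walls 5 thick, tops 12 above the sloped floor; floor rises straight from z 10 at x -150 (open end) to z 30 at the lip, x 85.5.
- lip (a point): Middle of the lip's edge at the top of the slope: x 85.5, y 0, z 30 in the gutter's frame. Behind it the floor drops 5 to a level seat at z 25, which ends at the upright end stop (inner face x 130, top z 66); walls beside the seat reach z 42.
- ridge (a point): Top of a black rubber ridge across the floor at the low end (x -108, y 0, z 21 in the gutter's frame), 7 high, 10 wide. The spool starts resting against its uphill side, and rolls back to it if let go below the lip. Closed fingers fit down behind the spool, above the ridge.
- spool: Solder spool with two dark flanges and a silvery winding, 54 diameter, 46 long, 0.28 kg, lying on its side across the gutter so that it rolls along it; for contact it is a plain cylinder. Origin: centre of one flange's outer face; z = its axis, along the gutter's y at the start.
- spool_center (a point): Centre of the spool, on its axis. 27 above the floor it rolls on: in the gutter's frame it starts at about x -87, z 42, passes the lip at z 57 and is seated at x 101 to 103, z 52.
- seat (a point): Where the spool's centre lies when it is seated: x 102, y 0, z 52 in the gutter's frame.
- keeper (a joint): Angle of the red keeper arm about its upright pivot: 0 = shut, at its hard stop, straight across the gutter (pointing along the gutter's +y); 1.57 = open, pointing downhill beside the gutter; up to 2.4 = farther outward. In the gutter's frame it points along (-sin, cos) of the angle. Starts at 1.6 to 2.1, stays where left; about 1 N at its outer half moves it. Shut, it is clear of a seated spool.
- keeper_hinge (a point): Pivot of the keeper at the arm's mid height: x 64, y -46, z 60 in the gutter's frame (a steel post beside the -y wall).
- keeper_tip (a point): Centre of the black round end (14 diameter) of the keeper arm, 76 from the pivot, at the arm's mid height. The arm is a red bar 10 thick and 18 high (z 51 to 69), so a fingertip above the side walls (z 42) meets it.
- tape_y: Bystander, loose: yellow roll of tape lying flat, 61x61x18, beside the gutter. Origin: centre of its underside. Leave alone.
- busbar_bundle: Bystander, loose: bundle of flat copper bars, 23x96x11, long axis = its y, beside the gutter. Origin: centre of its underside. Leave alone.
- nut_cup: Bystander, loose: small red cup of nuts, 72x72x28. Origin: centre of its underside. Leave alone.
- meter: Bystander, loose: yellow and black multimeter lying flat, 155x78x44. Origin: centre of its underside. Leave alone.
- flux: Bystander, loose: small white pot with a grey-green lid, 52x52x32. Origin: centre of its underside. Leave alone.
- brush: Bystander, loose: black brush lying flat, 26x139x8. Origin: centre of its underside. Leave alone.
- amber: Bystander, loose: amber roll of tape lying flat, 71x71x24. Origin: centre of its underside. Leave alone.
There are look-alikes about, which are no part of the job. Leave any orange or pink look-alike of the spool alone.

How it is judged:
By the outcome, as a careful person would: the job done as asked, in the order asked, and still so for the second after the job is handed in, with the robot touching nothing.
It also fails if it takes over 54 s, if anything falls off the work surface, if the arm or the gripper's body presses on something with over 40 N, if the wrist force passes 120 N, or if a joint passes its speed limit or range.

ROBOT

A 7-joint arm with a two-finger parallel gripper is mounted at the origin on a cart in front of the work surface, level with it; the furniture and walls round the work are solid. World frame = base frame: x ahead of the robot, y to its left, z up, the work surface at z = 0. Lengths are in mm, angles in rad, forces in N, time in s.
With the tool pointing down it reaches from about 400 to 875 mm from the base axis. Payload 4.4 kg.
Tool frame: the origin (TCP) lies midway between the tips of the shut fingers; the grasp point (between the pads) lies 19 mm behind it; z points along the fingers, y is the line along which they close (so a half turn about z gives the same grasp; the last joint's range is limited). The gripper opens to 85 mm and grips with 20 to 120 N. Pads are 22 mm wide; open, the fingers measure 114 mm over their backs; the gripper's body (76 mm by 85 mm) begins 54 mm behind the grasp point. The pads swing forward as they close: fully open they stand 13 mm farther back than shut.
Start: joints at [1.208, 0.628, 0.038, 1.517, -0.027, 0.996, -0.02], TCP at [190.128, -621.586, 231.313] pointing down, gripper open.
Joint ranges: [-3.06, 3.06], [-0.37, 2.12], [-1.25, 1.32], [0.18, 2.47], [-1.1, 4.24], [0.23, 1.98], [-2.94, 2.94]. Speed limits (rad/s): [2.57, 2.57, 3.14, 3.14, 3.14, 3.14, 3.14].

INTERFACE

Orientations are given as [roll, pitch, yaw] about the fixed x, y, z axes, in that order (R = Rz(yaw) Ry(pitch) Rx(roll)).
In Python, from cell import read_state, get_image, finish_job gives the robot as it stands.
- The arm moves only by the tool send_rows, never from a script. Its argument "series" is a list of rows, each an object of numbers: "ax", "ay", "az": the turn, a rotation vector about the tool's x, y, z in rad; "dx", "dy", "dz": the shift along the tool's x, y, z in cm; "hand": the closure, from 0 (fully open) to 1 (shut). In form: [{"ax": .., "ay": .., "az": .., "dx": .., "dy": .., "dz": .., "hand": ..}, ...]. A call has 1 to 10 rows; each row is the pose to reach, as a shift and turn from the pose commanded when the call began, along the tool's axes at that moment; what a row does not reach only later rows make up. A row lasts 1/10 s, in which the tool goes at most 50 mm and 8.59 degrees, less where a joint would pass 70% of its speed; a pose out of reach is approached as far as the arm can. A call with a gripper value outside its range is refused whole. The fingers move at their own pace and stop on an object; the grip force is fixed at half the most. Time passes only in rows, so rows that repeat a pose let the fingers close. It gives the time, the measured TCP pose, the force, the opening and the grip force at its end, in the units of the state.
- read_state(): the state, without advancing time (a new reading comes with each control period).
- get_image(name): name is "scene" or "top"; returns a dict with "pixels" (420x560x3 uint8, red, green, blue), "mtx" (3x3 intrinsics, pixels), "R" (3x3) and "t" (3): a world point X has camera coordinates R X + t. Camera axes: x right, y down, z forward; pixel columns grow to the right and rows downward; lengths in mm; the calibration is good to about 2 mm. A picture is of the moment at which its call begins. There is no depth.
- finish_job(): hands the job in; it is judged then, once.
The state is a dict: "clock": time; "qpos": joint angles; "qd": joint speeds; "tau": joint torques, N m; "eef_pos": TCP position; "tool_rot": TCP orientation; "force": force on the tool from outside, world axes, zero at the start; "torque": the same for the moment, N m; "width": finger opening in mm; "gripper_force": force on a finger pad.
Only numpy, scipy, OpenCV 4.12 (cv2) and the standard library are available. Lean on these libraries where they do the work, as an engineer would, in place of code of your own. Each camera call takes 0.05 s, during which the arm holds its last target. There are 200 camera calls.

## Working session

There is one attempt and no reset: what is moved stays moved. The work goes in short steps, Python scripts to look and compute and a tool call to move; the robot and the scene stay as the last step left them, time stands still between calls to the robot, and variables do not carry over. Pictures are saved under pics/ and viewed, at most 13 in all, crops included, and the job is handed in when it is done.

Besides the shell and the picture viewer there is one more tool, called after "Call:" as a command line: name --argument value ..., lists and objects as JSON in quotes. send_rows: Moves the arm, as the interface text tells. Its arguments: {"type":"object","properties":{"series":{"type":"array","items":{"type":"object","properties":{"ax":{"type":"number"},"ay":{"type":"number"},"az":{"type":"number"},"dx":{"type":"number"},"dy":{"type":"number"},"dz":{"type":"number"},"hand":{"type":"number"}}}}},"required":["series"]}

```bash
mkdir -p pics; ls; python3 - <<'E'
from cell import *
import cv2,pickle
s=read_state(); print(s['clock'],s['eef_pos'],s['tool_rot'],s['force'],s['width'])
d={}
for n in("scene","top"):
    d[n]=get_image(n); cv2.imwrite(f"pics/{n}0.png",d[n]["pixels"][:,:,::-1]); print(n,d[n]['mtx'],d[n]['R'],d[n]['t'])
pickle.dump(d,open("im0.pkl","wb"))
E
```

```text
pics
0.0 [ 189.93359647 -620.97980639  230.38776551] [-3.13969100e+00  2.00888606e-06  2.96767099e-01] [-1.06143654 -0.0478491   0.68475081] 85.55195877243854
scene [[519.92701615   0.         281.94599038]
 [  0.         519.92701615 205.5813229 ]
 [  0.           0.           1.        ]] [[ 0.49703716 -0.86764114  0.0123656 ]
 [-0.4683701  -0.28025246 -0.83790692]
 [ 0.73046801  0.4106792  -0.54567306]] [-230.08721634  338.30738715  944.41539466]
top [[526.84143362   0.         279.16254956]
 [  0.         526.84143362 212.98922823]
 [  0.           0.           1.        ]] [[ 0.01549468 -0.99971519 -0.01815091]
 [-0.99439629 -0.01350858 -0.10485004]
 [ 0.10457499  0.01967382 -0.99432239]] [  55.97860938  599.6516757  1558.84780273]
```

View pics/scene0.png

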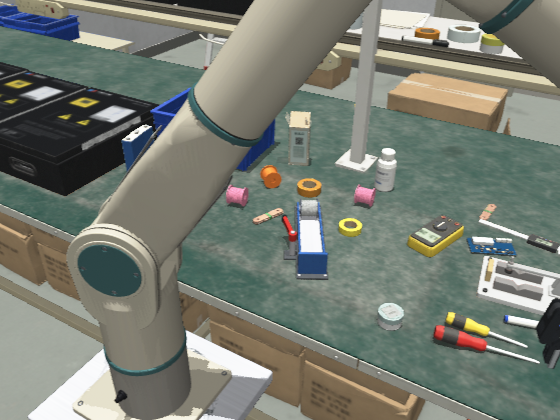

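View pics/top0.png

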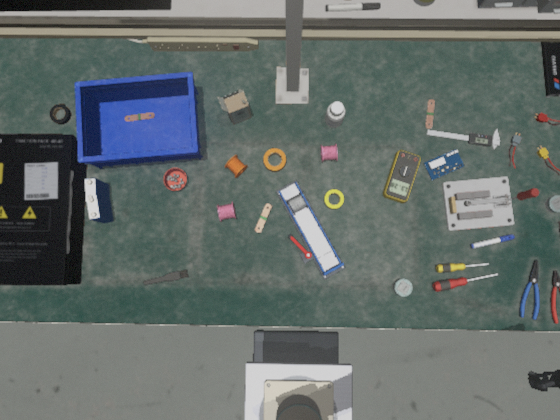

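```bash
python3 - <<'E'
import pickle,cv2,numpy as np
d=pickle.load(open("im0.pkl","rb"))
a=cv2.resize(d["scene"]["pixels"][180:290,250:360],(550,550),interpolation=2)
b=cv2.resize(d["top"]["pixels"][175:285,260:360],(500,550),interpolation=2)
out=np.hstack([a,b]);out=cv2.resize(out,(798,418))
cv2.imwrite("pics/c0.png",out[:,:,::-1])
E
```

```text
(no output)
```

View pics/c0.png

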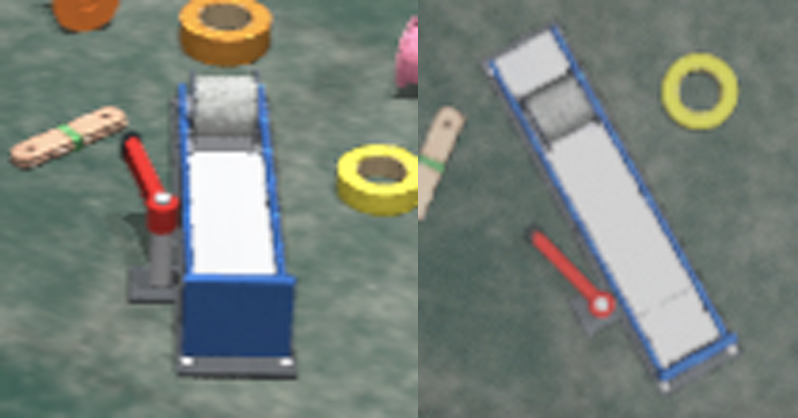

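```bash
cat > h.py <<'E'
import numpy as np,cv2,pickle
from scipy.optimize import least_squares
def proj(c,X): 
    p=(c['mtx']@(c['R']@np.atleast_2d(X).T+c['t'].reshape(3,1))); return (p[:2]/p[2]).T
def ray(c,uv,z):
    C=-c['R'].T@c['t']; d=c['R'].T@np.linalg.inv(c['mtx'])@np.array([uv[0],uv[1],1.]); return C+d*(z-C[2])/d[2]
def g2w(p,X):
    X=np.atleast_2d(np.array(X,float)); a=p[2]; c,s=np.cos(a),np.sin(a)
    return np.c_[p[0]+c*X[:,0]-s*X[:,1],p[1]+s*X[:,0]+c*X[:,1],X[:,2]]
def w2g(p,X):
    d=np.asarray(X,float)[:2]-p[:2]; c,s=np.cos(p[2]),np.sin(p[2]); return np.array([c*d[0]+s*d[1],-s*d[0]+c*d[1],X[2]])
E
python3 - <<'E'
from h import *
d=pickle.load(open("im0.pkl","rb"))
T=[((601,304),(64,-46,70)),((492,68),(-150,-31,22)),((555,30),(-150,31,22)),((642,312),(85.5,-26,30)),((690,290),(85.5,26,30))]
S=[((162,199),(64,-46,70)),((181,87),(-150,-31,22)),((264,84),(-150,31,22))]
uv=lambda q,o,y0:((q[0]-o[1]+.5)/3.8-.5+o[0],(q[1]+.5)/3.8-.5+y0)
A=np.array([uv(q,(260,418),175) for q,_ in T]);B=np.array([uv(q,(250,0),180) for q,_ in S])
XA=[x for _,x in T];XB=[x for _,x in S]
f=lambda p:np.r_[(proj(d['top'],g2w(p,XA))-A).ravel(),(proj(d['scene'],g2w(p,XB))-B).ravel()]
c=ray(d['top'],(310,228),25); 
r=least_squares(f,[c[0],c[1],np.pi+.5],x_scale=[10,10,.1],loss='soft_l1');p=r.x
print(p,f(p).reshape(-1,2).round(1)); np.save("g.npy",p)
# overlay
ov=[]
L=[[(-150,s*y,22),(85.5,s*y,42),(130,s*y,42)] for s in(1,-1) for y in(26,31)]+[[(85.5,-26,30),(85.5,26,30)],[(130,-31,66),(130,31,66)],[(-155,-37,0),(155,-37,0),(155,37,0),(-155,37,0),(-155,-37,0)],[(-87,-23,42),(-87,23,42)]]
for n,(x0,x1,y0,y1) in dict(scene=(250,360,180,290),top=(260,360,175,285)).items():
    k=5; im=cv2.resize(d[n]['pixels'][y0:y1,x0:x1],None,fx=k,fy=k,interpolation=2).copy()
    for l in L:
        q=((proj(d[n],g2w(p,l))-[x0,y0]+.5)*k-.5).round().astype(np.int32); cv2.polylines(im,[q],False,(0,255,0),1)
    ov.append(im)
cv2.imwrite("pics/ov.png",cv2.resize(np.hstack(ov),(798,418),interpolation=3)[:,:,::-1])
# keeper angle: black/red tip
t=ray(d['top'],uv((534,235),(260,418),175),69); g=w2g(p,t); print('tip',g, np.arctan2(-(g[0]-64),g[1]+46), np.hypot(g[0]-64,g[1]+46))
E
```

```text
[550.10442339 -31.62612004   3.65138605] [[ 0.4  0.6]
 [-0.8 -1.1]
 [ 0.4 -0.7]
 [-1.6  2. ]
 [ 1.  -0.4]
 [ 0.1  0.8]
 [-0.4 -1. ]
 [ 0.1  0.2]]
tip [ -9.37589166 -66.07593241  69.        ] 1.8378641608757178 76.07275819339094
```

View pics/ov.png

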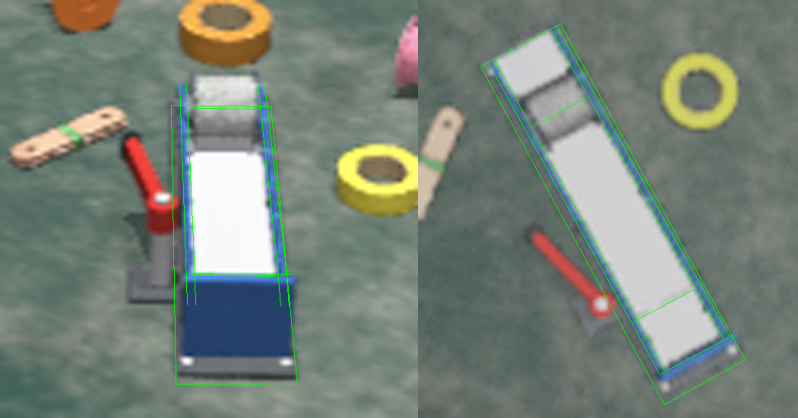

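```bash
cat >> h.py <<'E'
from scipy.spatial.transform import Rotation as Ro
def togo(s,p,G,yaw):
    R=Ro.from_euler('xyz',s['tool_rot']); w=g2w(p,G)[0]; Rt=Ro.from_euler('xyz',[np.pi,0,yaw])
    return (R.inv().apply(w-s['eef_pos'])/10).round(2),(R.inv()*Rt).as_rotvec().round(4)
def where(s,p): return w2g(p,s['eef_pos']).round(1),s['tool_rot'].round(3),s['force'].round(1),s['width'],s['clock']
E
python3 - <<'E'
from h import *; from cell import *
p=np.load("g.npy"); p[:2]-=2.5*np.array([np.cos(p[2]),np.sin(p[2])]); np.save("g.npy",p)
d=pickle.load(open("im0.pkl","rb")); print(p,ray(d['top'],(290,85),0),p[2]-np.pi)
s=read_state(); print(togo(s,p,(-138,0,180),p[2]-np.pi), where(s,p), g2w(p,(-138,0,180)))
E
```

```text
[552.28653676 -30.40612773   3.65138605] [1009.32507491   37.37561501    0.        ] 0.5097933925982243
(array([ 65.41, -48.79,   5.13]), array([-1.70e-03, -2.00e-04, -2.13e-01])) (array([604.5, 338.7, 230.5]), array([-3.14 ,  0.   ,  0.297]), array([-0.2,  0.5,  1.1]), 85.47744022838503, 0.1) [[672.73919507  36.93744736 180.        ]]
```

Call:
send_rows --series '[{"dx":4,"dy":-3,"dz":0,"az":-0.05,"hand":1},{"dx":8,"dy":-6,"dz":0,"az":-0.1,"hand":1},{"dx":12,"dy":-9,"dz":0,"az":-0.15,"hand":1},{"dx":16,"dy":-12,"dz":0,"az":-0.2,"hand":1},{"dx":20,"dy":-15,"dz":0,"az":-0.213,"hand":1},{"dx":24,"dy":-18,"dz":0,"az":-0.213,"hand":1},{"dx":28,"dy":-21,"dz":0,"az":-0.213,"hand":1},{"dx":32,"dy":-24,"dz":0,"az":-0.213,"hand":1},{"dx":36,"dy":-27,"dz":0,"az":-0.213,"hand":1},{"dx":40,"dy":-30,"dz":0,"az":-0.213,"hand":1}]'

```text
invalid input at $.series[0]: expected keys ax, ay, az, dx, dy, dz, hand
```

```bash
cat > w.py <<'E'
import sys
from h import *; from cell import *
p=np.load("g.npy"); s=read_state(); print(where(s,p))
if len(sys.argv)>3: print(togo(s,p,[float(a) for a in sys.argv[1:4]],p[2]-np.pi))
E
python3 w.py -138 0 180
```

```text
(array([604.5, 338.7, 230.5]), array([-3.14 ,  0.   ,  0.297]), array([-0.2,  0.5,  1.1]), 85.47744022838503, 0.1)
(array([ 65.41, -48.79,   5.13]), array([-1.70e-03, -2.00e-04, -2.13e-01]))
```

Call:
send_rows --series '[{"ax":0,"ay":0,"dx":4,"dy":-3,"dz":0,"az":-0.05,"hand":1},{"ax":0,"ay":0,"dx":8,"dy":-6,"dz":0,"az":-0.1,"hand":1},{"ax":0,"ay":0,"dx":12,"dy":-9,"dz":0,"az":-0.15,"hand":1},{"ax":0,"ay":0,"dx":16,"dy":-12,"dz":0,"az":-0.2,"hand":1},{"ax":0,"ay":0,"dx":20,"dy":-15,"dz":0,"az":-0.213,"hand":1},{"ax":0,"ay":0,"dx":24,"dy":-18,"dz":0,"az":-0.213,"hand":1},{"ax":0,"ay":0,"dx":28,"dy":-21,"dz":0,"az":-0.213,"hand":1},{"ax":0,"ay":0,"dx":32,"dy":-24,"dz":0,"az":-0.213,"hand":1},{"ax":0,"ay":0,"dx":36,"dy":-27,"dz":0,"az":-0.213,"hand":1},{"ax":0,"ay":0,"dx":40,"dy":-30,"dz":0,"az":-0.213,"hand":1}]'

```text
clock: 1.1
eef_pos: [485.6, -215.9, 231.2]
tool_rot: [-3.141, 0.0, 0.51]
force: [0.5, -0.8, 0.7]
width: 0.1
gripper_force: 0.0
```

```bash
python3 w.py -138 0 150
```

```text
(array([148.7, 129.4, 231.2]), array([-3.141,  0.   ,  0.51 ]), array([ 0.5, -0.8,  0.7]), 0.07818951951708779, 1.1)
(array([ 28.67, -12.94,   8.11]), array([-0.0002,  0.0003, -0.0001]))
```

Call:
send_rows --series '[{"ax":0,"ay":0,"az":0,"dx":4,"dy":-2,"dz":0,"hand":1},{"ax":0,"ay":0,"az":0,"dx":8,"dy":-4,"dz":0,"hand":1},{"ax":0,"ay":0,"az":0,"dx":12,"dy":-6,"dz":0,"hand":1},{"ax":0,"ay":0,"az":0,"dx":16,"dy":-8,"dz":1,"hand":1},{"ax":0,"ay":0,"az":0,"dx":20,"dy":-10,"dz":2.5,"hand":1},{"ax":0,"ay":0,"az":0,"dx":24,"dy":-12,"dz":4.5,"hand":1},{"ax":0,"ay":0,"az":0,"dx":27,"dy":-12.9,"dz":6.5,"hand":1},{"ax":0,"ay":0,"az":0,"dx":28.7,"dy":-12.9,"dz":8.1,"hand":1},{"ax":0,"ay":0,"az":0,"dx":28.7,"dy":-12.9,"dz":8.1,"hand":1}]'

```text
clock: 2.0
eef_pos: [671.9, 37.7, 146.8]
tool_rot: [-3.139, 0.003, 0.513]
force: [-1.2, 0.2, 0.2]
width: -0.2
gripper_force: 0.0
```

```bash
python3 - <<'E'
from h import *; from cell import *
p=np.load("g.npy")
print(where(read_state(),p)); a=get_image("scene"); x0,x1,y0,y1=240,350,140,250
b=get_image("top")
o=np.hstack([cv2.resize(a['pixels'][y0:y1,x0:x1],(400,400),interpolation=2),cv2.resize(b['pixels'][175:275,260:360],(400,400),interpolation=2)])
cv2.imwrite("pics/a1.png",o[:,:,::-1]); print(togo(read_state(),p,(-136,0,36),p[2]-np.pi))
E
```

```text
(array([-137.6,   -1.1,  146.8]), array([-3.139e+00,  3.000e-03,  5.130e-01]), array([-1.2,  0.2,  0.2]), -0.24671791273321553, 2.0)
(array([ 0.05, -0.17, 11.36]), array([-0.0003,  0.0023, -0.0001]))
```

View pics/a1.png

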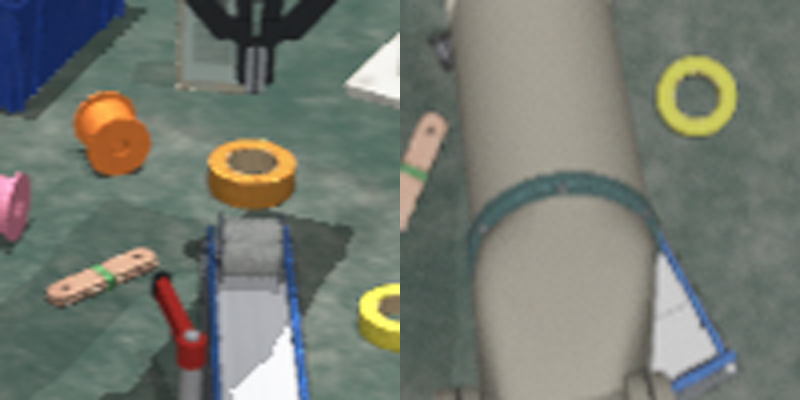

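Call:
send_rows --series '[{"ax":0,"ay":0,"az":0,"dx":0.1,"dy":0,"dz":2,"hand":1},{"ax":0,"ay":0,"az":0,"dx":0.1,"dy":0,"dz":4,"hand":1},{"ax":0,"ay":0,"az":0,"dx":0.1,"dy":0,"dz":6,"hand":1},{"ax":0,"ay":0,"az":0,"dx":0.1,"dy":0,"dz":7.5,"hand":1},{"ax":0,"ay":0,"az":0,"dx":0.1,"dy":0,"dz":9,"hand":1},{"ax":0,"ay":0,"az":0,"dx":0.1,"dy":0,"dz":10,"hand":1},{"ax":0,"ay":0,"az":0,"dx":0.1,"dy":0,"dz":11,"hand":1},{"ax":0,"ay":0,"az":0,"dx":0.1,"dy":0,"dz":11.3,"hand":1}]'

```text
clock: 2.9
eef_pos: [672.8, 35.3, 36.3]
tool_rot: [-3.141, 0.001, 0.51]
force: [-0.7, -0.1, -0.6]
width: 0.2
gripper_force: 0.0
```

```bash
python3 w.py -136 0 36
```

```text
(array([-137.3,    1.4,   36.3]), array([-3.141e+00,  1.000e-03,  5.100e-01]), array([-0.7, -0.1, -0.6]), 0.23789086044247726, 2.9)
(array([-0.13, -0.14,  0.03]), array([-0.0005,  0.0012, -0.    ]))
```

Call:
send_rows --series '[{"ax":0,"ay":0,"az":0,"dx":-0.4,"dy":-0.1,"dz":0,"hand":1},{"ax":0,"ay":0,"az":0,"dx":-0.8,"dy":-0.1,"dz":0,"hand":1},{"ax":0,"ay":0,"az":0,"dx":-1.2,"dy":-0.1,"dz":-0.03,"hand":1},{"ax":0,"ay":0,"az":0,"dx":-1.6,"dy":-0.1,"dz":-0.06,"hand":1},{"ax":0,"ay":0,"az":0,"dx":-2.0,"dy":-0.1,"dz":-0.1,"hand":1},{"ax":0,"ay":0,"az":0,"dx":-2.4,"dy":-0.1,"dz":-0.13,"hand":1},{"ax":0,"ay":0,"az":0,"dx":-2.8,"dy":-0.1,"dz":-0.16,"hand":1},{"ax":0,"ay":0,"az":0,"dx":-3.2,"dy":-0.1,"dz":-0.2,"hand":1}]'

```text
clock: 3.7
eef_pos: [644.8, 20.5, 39.5]
tool_rot: [3.141, -0.0, 0.51]
force: [1.3, -0.3, 0.4]
width: -0.2
gripper_force: 0.6
```

```bash
python3 - <<'E'
from h import *; from cell import *
p=np.load("g.npy")
print(where(read_state(),p)); a=get_image("scene"); x0,x1,y0,y1=260,360,180,280
o=cv2.resize(a['pixels'][y0:y1,x0:x1],(500,500),interpolation=2)
cv2.imwrite("pics/a2.png",o[:,:,::-1])
E
```

```text
(array([-105.6,    0.7,   39.5]), array([ 3.141, -0.   ,  0.51 ]), array([ 1.3, -0.3,  0.4]), -0.22230766724992074, 3.7)
```

View pics/a2.png

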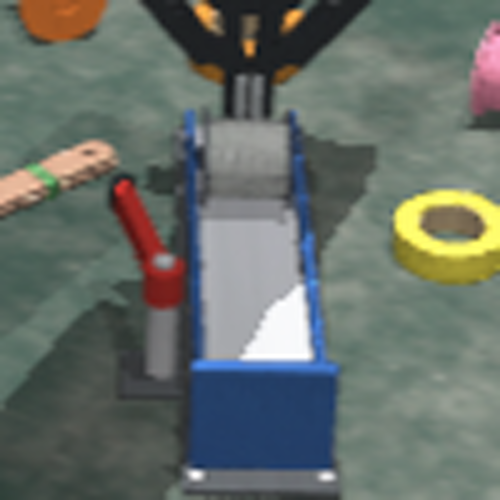

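Call:
send_rows --series '[{"ax":0,"ay":0,"az":0,"dx":-0.5,"dy":0,"dz":-0.04,"hand":1},{"ax":0,"ay":0,"az":0,"dx":-1.0,"dy":0,"dz":-0.08,"hand":1},{"ax":0,"ay":0,"az":0,"dx":-1.5,"dy":0,"dz":-0.13,"hand":1},{"ax":0,"ay":0,"az":0,"dx":-2.0,"dy":0,"dz":-0.17,"hand":1},{"ax":0,"ay":0,"az":0,"dx":-2.5,"dy":0,"dz":-0.21,"hand":1},{"ax":0,"ay":0,"az":0,"dx":-3.0,"dy":0,"dz":-0.25,"hand":1},{"ax":0,"ay":0,"az":0,"dx":-3.5,"dy":0,"dz":-0.3,"hand":1},{"ax":0,"ay":0,"az":0,"dx":-4.0,"dy":0,"dz":-0.34,"hand":1},{"ax":0,"ay":0,"az":0,"dx":-4.5,"dy":0,"dz":-0.38,"hand":1},{"ax":0,"ay":0,"az":0,"dx":-5.0,"dy":0,"dz":-0.42,"hand":1}]'

```text
clock: 4.75
eef_pos: [600.9, -3.9, 43.6]
tool_rot: [3.142, -0.0, 0.51]
force: [2.3, 0.4, 0.9]
width: 0.1
gripper_force: 0.6
```

Call:
send_rows --series '[{"ax":0,"ay":0,"az":0,"dx":-0.5,"dy":0,"dz":-0.04,"hand":1},{"ax":0,"ay":0,"az":0,"dx":-1.0,"dy":0,"dz":-0.08,"hand":1},{"ax":0,"ay":0,"az":0,"dx":-1.5,"dy":0,"dz":-0.13,"hand":1},{"ax":0,"ay":0,"az":0,"dx":-2.0,"dy":0,"dz":-0.17,"hand":1},{"ax":0,"ay":0,"az":0,"dx":-2.5,"dy":0,"dz":-0.21,"hand":1},{"ax":0,"ay":0,"az":0,"dx":-3.0,"dy":0,"dz":-0.25,"hand":1},{"ax":0,"ay":0,"az":0,"dx":-3.5,"dy":0,"dz":-0.3,"hand":1},{"ax":0,"ay":0,"az":0,"dx":-4.0,"dy":0,"dz":-0.34,"hand":1},{"ax":0,"ay":0,"az":0,"dx":-4.5,"dy":0,"dz":-0.38,"hand":1},{"ax":0,"ay":0,"az":0,"dx":-5.0,"dy":0,"dz":-0.42,"hand":1}]'

```text
clock: 5.75
eef_pos: [557.3, -28.3, 47.8]
tool_rot: [3.142, -0.0, 0.51]
force: [0.4, 1.0, 0.9]
width: 0.1
gripper_force: 0.6
```

```bash
python3 - <<'E'
from h import *; from cell import *
p=np.load("g.npy")
print(where(read_state(),p)); a=get_image("scene"); x0,x1,y0,y1=260,360,180,280
o=cv2.resize(a['pixels'][y0:y1,x0:x1],(500,500),interpolation=2)
cv2.imwrite("pics/a3.png",o[:,:,::-1])
E
```

```text
(array([-5.4,  0.6, 47.8]), array([ 3.142, -0.   ,  0.51 ]), array([0.4, 1. , 0.9]), 0.07167046671043265, 5.75)
```

View pics/a3.png

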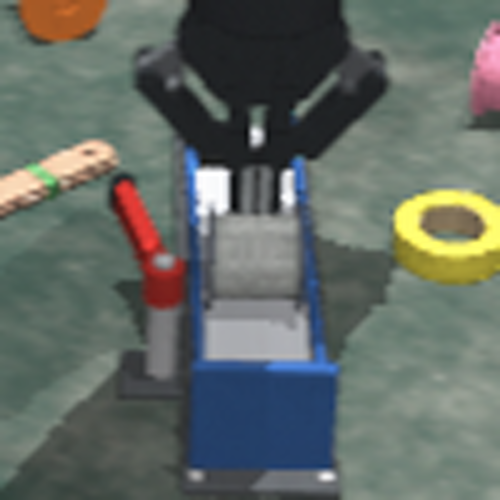

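Call:
send_rows --series '[{"ax":0,"ay":0,"az":0,"dx":-0.5,"dy":0,"dz":-0.02,"hand":1},{"ax":0,"ay":0,"az":0,"dx":-1.0,"dy":0,"dz":-0.04,"hand":1},{"ax":0,"ay":0,"az":0,"dx":-1.5,"dy":0,"dz":-0.06,"hand":1},{"ax":0,"ay":0,"az":0,"dx":-2.0,"dy":0,"dz":-0.08,"hand":1},{"ax":0,"ay":0,"az":0,"dx":-2.5,"dy":0,"dz":-0.1,"hand":1},{"ax":0,"ay":0,"az":0,"dx":-3.0,"dy":0,"dz":-0.12,"hand":1},{"ax":0,"ay":0,"az":0,"dx":-3.5,"dy":0,"dz":-0.14,"hand":1},{"ax":0,"ay":0,"az":0,"dx":-4.0,"dy":0,"dz":-0.16,"hand":1},{"ax":0,"ay":0,"az":0,"dx":-4.4,"dy":0,"dz":-0.18,"hand":1},{"ax":0,"ay":0,"az":0,"dx":-4.7,"dy":0,"dz":-0.18,"hand":1}]'

```text
clock: 6.8
eef_pos: [516.1, -51.3, 49.5]
tool_rot: [-3.141, 0.0, 0.51]
force: [0.2, 0.9, 0.5]
width: -0.3
gripper_force: 0.7
```

Call:
send_rows --series '[{"ax":0,"ay":0,"az":0,"dx":-0.2,"dy":0,"dz":0,"hand":1},{"ax":0,"ay":0,"az":0,"dx":-0.4,"dy":0,"dz":0,"hand":1},{"ax":0,"ay":0,"az":0,"dx":-0.6,"dy":0,"dz":0,"hand":1},{"ax":0,"ay":0,"az":0,"dx":-0.8,"dy":0,"dz":0,"hand":1},{"ax":0,"ay":0,"az":0,"dx":-1.0,"dy":0,"dz":0,"hand":1},{"ax":0,"ay":0,"az":0,"dx":-1.2,"dy":0,"dz":0,"hand":1},{"ax":0,"ay":0,"az":0,"dx":-1.4,"dy":0,"dz":0,"hand":1},{"ax":0,"ay":0,"az":0,"dx":-1.5,"dy":0,"dz":0,"hand":1},{"ax":0,"ay":0,"az":0,"dx":-1.5,"dy":0,"dz":0,"hand":1}]'

```text
clock: 7.7
eef_pos: [503.3, -58.5, 49.5]
tool_rot: [-3.142, 0.0, 0.51]
force: [0.5, 0.2, -0.6]
width: -0.0
gripper_force: 0.0
```

```bash
python3 - <<'E'
from h import *; from cell import *
p=np.load("g.npy")
print(where(read_state(),p)); a=get_image("scene"); x0,x1,y0,y1=260,360,180,280
o=cv2.resize(a['pixels'][y0:y1,x0:x1],(500,500),interpolation=2)
q=((proj(a,g2w(p,[(75,-23,52),(75,23,52),(102,-23,79),(102,23,79)]))-[x0,y0]+.5)*5).astype(int)
for u in q: cv2.circle(o,tuple(map(int,u)),3,(0,255,0),1)
cv2.imwrite("pics/a4.png",o[:,:,::-1])
E
```

```text
(array([56.4,  0.6, 49.5]), array([-3.142,  0.   ,  0.51 ]), array([ 0.5,  0.2, -0.6]), -0.02360680284846288, 7.7)
```

View pics/a4.png

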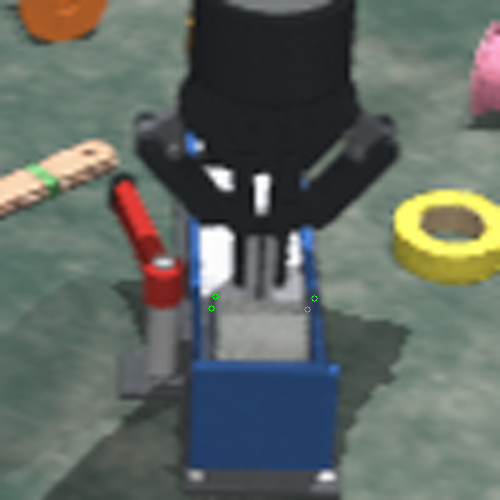

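Call:
send_rows --series '[{"ax":0,"ay":0,"az":0,"dx":2,"dy":0,"dz":0,"hand":1},{"ax":0,"ay":0,"az":0,"dx":4,"dy":0,"dz":-2,"hand":1},{"ax":0,"ay":0,"az":0,"dx":4.3,"dy":0,"dz":-5,"hand":1},{"ax":0,"ay":0,"az":0,"dx":4.3,"dy":-2.5,"dz":-6,"hand":1},{"ax":0,"ay":0,"az":0,"dx":4.3,"dy":-6,"dz":-6,"hand":1},{"ax":0,"ay":0,"az":0,"dx":4.3,"dy":-9.5,"dz":-6,"hand":1},{"ax":0,"ay":0,"az":0,"dx":4.3,"dy":-10.5,"dz":-6,"hand":1},{"ax":0,"ay":0,"az":0,"dx":4.3,"dy":-10.5,"dz":-6,"hand":1}]'

```text
clock: 8.55
eef_pos: [489.2, 56.0, 109.6]
tool_rot: [-3.141, 0.0, 0.513]
force: [-0.5, -0.5, -0.6]
width: -0.0
gripper_force: 0.0
```

```bash
python3 - <<'E'
from h import *; from cell import *
p=np.load("g.npy")
print(where(read_state(),p)); a=get_image("scene"); b=get_image("top"); x0,x1,y0,y1=260,360,180,280
o=cv2.resize(a['pixels'][y0:y1,x0:x1],(400,400),interpolation=2)
o2=cv2.resize(b['pixels'][175:275,260:360],(400,400),interpolation=2)
for im,c,x,y in((o,a,260,180),(o2,b,260,175)):
  for u in ((proj(c,g2w(p,[(75,0,52),(102,0,79),(-9,-66,60),(64,-46,69)]))-[x,y]+.5)*4).astype(int): cv2.circle(im,tuple(map(int,u)),3,(0,255,0),1)
cv2.imwrite("pics/a5.png",np.hstack([o,o2])[:,:,::-1])
E
```

```text
(array([  12.9, -106.2,  109.6]), array([-3.141,  0.   ,  0.513]), array([-0.5, -0.5, -0.6]), -0.009298317422478488, 8.55)
```

View pics/a5.png

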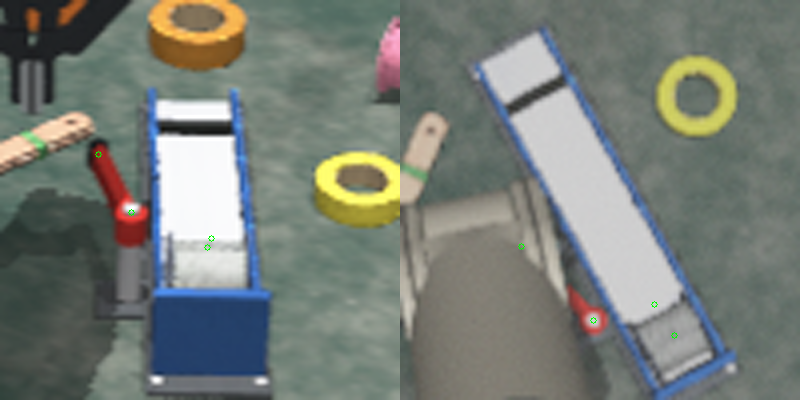

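Call:
send_rows --series '[{"ax":0,"ay":0,"az":0,"dx":0,"dy":0,"dz":2,"hand":1},{"ax":0,"ay":0,"az":0,"dx":0,"dy":0,"dz":4,"hand":1},{"ax":0,"ay":0,"az":0,"dx":0,"dy":0,"dz":5.4,"hand":1},{"ax":0,"ay":0,"az":0,"dx":0,"dy":0,"dz":5.4,"hand":1},{"ax":0,"ay":0,"az":0,"dx":0,"dy":1,"dz":5.4,"hand":1},{"ax":0,"ay":0,"az":0,"dx":0.1,"dy":2,"dz":5.4,"hand":1},{"ax":0,"ay":0,"az":0,"dx":0.1,"dy":2.9,"dz":5.4,"hand":1},{"ax":0,"ay":0,"az":0,"dx":0.3,"dy":3.5,"dz":5.4,"hand":1},{"ax":0,"ay":0,"az":0,"dx":0.5,"dy":4,"dz":5.4,"hand":1},{"ax":0,"ay":0,"az":0,"dx":0.7,"dy":4.4,"dz":5.4,"hand":1}]'

```text
clock: 9.65
eef_pos: [517.5, 18.8, 55.6]
tool_rot: [-3.141, 0.0, 0.509]
force: [-0.5, 1.5, 1.3]
width: -0.1
gripper_force: 0.5
```

```bash
python3 w.py 4 -46 55
```

```text
(array([  6.4, -60. ,  55.6]), array([-3.141,  0.   ,  0.509]), array([-0.5,  1.5,  1.3]), -0.10318010866500339, 9.65)
(array([0.24, 1.4 , 0.06]), array([-0.0002,  0.0004, -0.0004]))
```

Call:
send_rows --series '[{"ax":0,"ay":0,"az":0,"dx":0.1,"dy":0.6,"dz":0,"hand":1},{"ax":0,"ay":0,"az":0,"dx":0.2,"dy":1.2,"dz":0,"hand":1},{"ax":0,"ay":0,"az":0,"dx":0.2,"dy":1.8,"dz":0,"hand":1},{"ax":0,"ay":0,"az":0,"dx":0.1,"dy":2.4,"dz":0,"hand":1},{"ax":0,"ay":0,"az":0,"dx":0.1,"dy":2.9,"dz":0,"hand":1},{"ax":0,"ay":0,"az":0,"dx":0,"dy":3.4,"dz":0,"hand":1},{"ax":0,"ay":0,"az":0,"dx":-0.3,"dy":4.0,"dz":0,"hand":1},{"ax":0,"ay":0,"az":0,"dx":-0.6,"dy":4.5,"dz":0,"hand":1},{"ax":0,"ay":0,"az":0,"dx":-0.9,"dy":5.0,"dz":0,"hand":1},{"ax":0,"ay":0,"az":0,"dx":-1.3,"dy":5.4,"dz":0,"hand":1}]'

```text
clock: 10.65
eef_pos: [532.6, -34.8, 55.6]
tool_rot: [3.141, -0.0, 0.51]
force: [-0.8, 1.4, -0.7]
width: 0.1
gripper_force: 0.4
```

```bash
python3 - <<'E'
from h import *; from cell import *
p=np.load("g.npy")
print(where(read_state(),p)); a=get_image("scene"); x0,x1,y0,y1=260,360,180,280
o=cv2.resize(a['pixels'][y0:y1,x0:x1],(500,500),interpolation=2)
cv2.imwrite("pics/a6.png",o[:,:,::-1])
E
```

```text
(array([19.3, -5.7, 55.6]), array([ 3.141, -0.   ,  0.51 ]), array([-0.8,  1.4, -0.7]), 0.08270795438657716, 10.65)
```

View pics/a6.png

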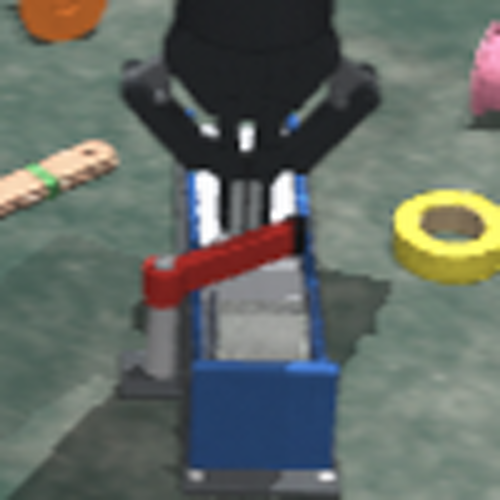

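Call:
send_rows --series '[{"ax":0,"ay":0,"az":0,"dx":-0.4,"dy":0.4,"dz":0,"hand":1},{"ax":0,"ay":0,"az":0,"dx":-0.8,"dy":0.7,"dz":0,"hand":1},{"ax":0,"ay":0,"az":0,"dx":-1.2,"dy":1.0,"dz":0,"hand":1},{"ax":0,"ay":0,"az":0,"dx":-1.6,"dy":1.2,"dz":0,"hand":1},{"ax":0,"ay":0,"az":0,"dx":-1.9,"dy":1.4,"dz":0,"hand":1},{"ax":0,"ay":0,"az":0,"dx":-2.2,"dy":1.6,"dz":0,"hand":1},{"ax":0,"ay":0,"az":0,"dx":-2.5,"dy":1.7,"dz":0,"hand":1},{"ax":0,"ay":0,"az":0,"dx":-2.7,"dy":1.8,"dz":0,"hand":1}]'

```text
clock: 11.5
eef_pos: [517.4, -63.3, 55.5]
tool_rot: [3.142, 0.0, 0.51]
force: [0.1, 1.2, 0.1]
width: 0.2
gripper_force: 0.3
```

Call:
send_rows --series '[{"ax":0,"ay":0,"az":0,"dx":-0.1,"dy":0,"dz":0,"hand":1},{"ax":0,"ay":0,"az":0,"dx":-0.1,"dy":0,"dz":0,"hand":1}]'

```text
clock: 11.7
eef_pos: [516.6, -63.9, 55.5]
tool_rot: [3.141, 0.0, 0.509]
force: [0.1, -0.3, -0.2]
width: 0.3
gripper_force: 0.0
```

Call:
send_rows --series '[{"ax":0,"ay":0,"az":0,"dx":-0.1,"dy":0,"dz":0,"hand":1},{"ax":0,"ay":0,"az":0,"dx":-0.1,"dy":0,"dz":0,"hand":1}]'

```text
clock: 11.9
eef_pos: [516.0, -64.2, 55.6]
tool_rot: [3.141, -0.0, 0.51]
force: [-0.4, -0.7, 0.4]
width: -0.1
gripper_force: 0.2
```

```bash
python3 w.py 50 12 55
```

```text
(array([48.2, 11.8, 55.6]), array([ 3.141, -0.   ,  0.51 ]), array([-0.4, -0.7,  0.4]), -0.14508049001089351, 11.9)
(array([-0.18,  0.02,  0.06]), array([ 0.0003, -0.0002,  0.    ]))
```

Keep pushing in 1 mm steps until the force shows the stop.

Call:
send_rows --series '[{"ax":0,"ay":0,"az":0,"dx":-0.1,"dy":0,"dz":0,"hand":1},{"ax":0,"ay":0,"az":0,"dx":-0.2,"dy":0,"dz":0,"hand":1},{"ax":0,"ay":0,"az":0,"dx":-0.2,"dy":0,"dz":0,"hand":1}]'

```text
clock: 12.2
eef_pos: [515.5, -64.4, 55.7]
tool_rot: [3.141, -0.003, 0.51]
force: [4.1, 1.8, -2.6]
width: 0.3
gripper_force: 2.2
```

```bash
python3 - <<'E'
from h import *; from cell import *
p=np.load("g.npy")
print(where(read_state(),p)); a=get_image("scene"); np.save("s.npy",a['pixels'])
h=cv2.cvtColor(a['pixels'],cv2.COLOR_RGB2HSV); m=((h[...,0]<8)|(h[...,0]>172))&(h[...,1]>150)&(h[...,2]>80); m[:200]=0;m[270:]=0;m[:,:270]=0;m[:,345:]=0
ys,xs=np.nonzero(m); e=[(x,ys[xs==x].min(),ys[xs==x].max()) for x in np.unique(xs)]; print(e[::3])
for th in(0,.1,.2):
  u=np.array([-np.sin(th),np.cos(th)]); print(th,proj(a,g2w(p,[(*(np.array([64,-46])+r*u-5*np.array([np.cos(th),np.sin(th)])),69) for r in(20,40,68)])).round(1).tolist())
E
```

```text
(array([48.7, 11.8, 55.7]), array([ 3.141e+00, -3.000e-03,  5.100e-01]), array([ 4.1,  1.8, -2.6]), 0.2511565651173552, 12.2)
[(np.int64(289), np.int64(232), np.int64(238)), (np.int64(292), np.int64(234), np.int64(240)), (np.int64(295), np.int64(232), np.int64(239)), (np.int64(298), np.int64(233), np.int64(239)), (np.int64(301), np.int64(233), np.int64(239)), (np.int64(304), np.int64(234), np.int64(239)), (np.int64(307), np.int64(234), np.int64(239)), (np.int64(310), np.int64(233), np.int64(239)), (np.int64(313), np.int64(233), np.int64(239)), (np.int64(316), np.int64(233), np.int64(239)), (np.int64(319), np.int64(233), np.int64(239)), (np.int64(322), np.int64(233), np.int64(237))]
0 [[300.7, 231.5], [309.0, 231.6], [320.7, 231.8]]
0.1 [[300.4, 231.0], [308.7, 230.6], [320.2, 230.1]]
0.2 [[300.1, 230.5], [308.2, 229.7], [319.4, 228.5]]
```

Call:
send_rows --series '[{"ax":0,"ay":0,"az":0,"dx":1,"dy":0,"dz":0,"hand":1},{"ax":0,"ay":0,"az":0,"dx":2.5,"dy":0,"dz":0,"hand":1},{"ax":0,"ay":0,"az":0,"dx":5,"dy":0,"dz":-2,"hand":1},{"ax":0,"ay":0,"az":0,"dx":7,"dy":0,"dz":-5,"hand":1},{"ax":0,"ay":0,"az":0,"dx":8,"dy":0,"dz":-9,"hand":1},{"ax":0,"ay":0,"az":0,"dx":10,"dy":0,"dz":-13,"hand":1},{"ax":0,"ay":0,"az":0,"dx":12,"dy":0,"dz":-15,"hand":1},{"ax":0,"ay":0,"az":0,"dx":12,"dy":0,"dz":-15,"hand":1},{"ax":0,"ay":0,"az":0,"dx":12,"dy":0,"dz":-15,"hand":1}]'

```text
clock: 13.15
eef_pos: [617.7, -6.7, 205.0]
tool_rot: [-3.141, 0.003, 0.51]
force: [-0.5, -0.9, -0.8]
width: -0.2
gripper_force: 0.0
```

```bash
python3 - <<'E'
from h import *; from cell import *
p=np.load("g.npy")
print(where(read_state(),p)); a=get_image("scene"); x0,x1,y0,y1=260,360,180,280
o=cv2.resize(a['pixels'][y0:y1,x0:x1],(500,500),interpolation=2)
cv2.imwrite("pics/a7.png",o[:,:,::-1])
E
```

```text
(array([-68.7,  11.2, 205. ]), array([-3.141e+00,  3.000e-03,  5.100e-01]), array([-0.5, -0.9, -0.8]), -0.18162818859932314, 13.15)
```

View pics/a7.png

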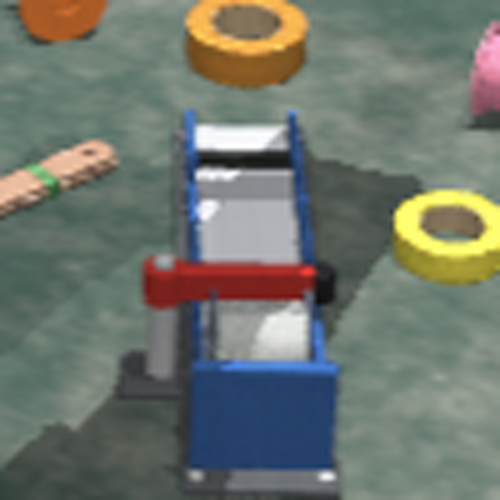

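The keeper lies straight across the gutter, from the post at (160,280) to its tip at (322,283). The spool sits behind the end stop at about (260,330), and the gripper is clear of everything.

```bash
python3 -c "from cell import *; print(finish_job())"
```

```text
the job is handed in; nothing more can be done
None
```

The spool is seated against the end stop, the keeper is fully shut behind it, the arm is clear of everything, and the job was handed in at about 13 s on the robot's clock.

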